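# Take the top slide carrier off the pile and shut it in the carry case

## Robot

A 7-joint arm with a two-finger parallel gripper is mounted at the origin on the work surface. World frame = base frame: x ahead of the robot, y to its left, z up, the work surface at z = 0. Lengths are in m, angles in rad, forces in N, time in s.
With the tool pointing down it reaches from about 0.4 to 0.85 m from the base axis. Payload 10.4 kg.
Tool frame: the origin (TCP) lies between the finger pads; the fingertips stand manip.tip_extent ahead of it and the grasp point (between the pads) lies 6 mm ahead of it (manip.tip_extent is the distance from the TCP to the fingertips, in m); z points along the fingers, y is the line along which they close (so a half turn about z gives the same grasp; the last joint's range is limited). The gripper opens to 85 mm and grips with 20 to 120 N. Pads are 22 mm wide; open, the fingers measure 114 mm over their backs; the gripper's body (76 mm by 85 mm) begins 54 mm behind the grasp point. The pads swing forward as they close: fully open they stand 13 mm farther back than shut.
Start: joints at [1.106, 0.332, -0.065, 1.46, 0.022, 1.35, -0.088], TCP at [0.267, -0.565, 0.256] pointing down, gripper open.
Joint ranges: [-2.6, 2.6], [-0.5, 2.12], [-1.47, 1.34], [0.16, 2.42], [-1.27, 4.41], [0.06, 2.06], [-2.6, 2.6]. Speed limits (rad/s): [2.22, 2.22, 2.79, 2.79, 3.14, 3.14, 3.14].

## Interface

Orientations are given as a unit quaternion [x, y, z, w].
In Python, from workcell import get_obs, optics, workorder, manip gives the robot as it stands.
- The arm moves only by the tool jog_arm, never from a script. Its argument "increments" is a list of rows, each a list of 7 numbers: the shift along the tool's x, y, z in m, then the turn, a rotation vector about the tool's x, y, z in rad, then the opening, from -1 (shut) to 1 (fully open). A call has 1 to 5 rows; each row is the pose to reach, as a shift and turn from the pose commanded when the call began, along the tool's axes at that moment; what a row does not reach only later rows make up. A row lasts 1/12 s, in which the tool goes at most 41.7 mm and 7.16 degrees, less where a joint would pass 70% of its speed; a pose out of reach is approached as far as the arm can. A call with a gripper value outside its range is refused whole. The fingers move at their own pace and stop on an object; "grip_force" is the grip in N (left out, the last holds). Time passes only in rows, so rows that repeat a pose let the fingers close. It gives the time, the measured TCP pose, the force, the opening and the grip force at its end, in the units of the state.
- get_obs(): the state, without advancing time (a new reading comes with each control period).
- optics.camera(name): name is "scene" or "top"; returns a dict with "color" (400x640x3 uint8, red, green, blue), "depth" (400x640 float32, m along the optical axis (not along the pixel's ray), 0 where there is no reading), "K" (3x3 intrinsics, pixels), "R" (3x3) and "t" (3): a world point X has camera coordinates R X + t. Camera axes: x right, y down, z forward; pixel columns grow to the right and rows downward; lengths in m; the calibration is good to about 2 mm. A picture is of the moment at which its call begins.
- workorder.hand_in(): hands the job in; it is judged then, once.
The state is a dict: "clock": time; "joint_pos": joint angles; "joint_velocities": joint speeds; "tau": joint torques, N m; "position": TCP position; "ee_rot": TCP orientation; "ft_force": force on the tool from outside, world axes, zero at the start; "torque": the same for the moment, N m; "grip_width": opening from 0.0 (shut) to 1.0 (fully open); "grasp_force": force on a finger pad.
Only numpy, scipy, OpenCV 4.12 (cv2) and the standard library are available. Lean on these libraries where they do the work, as an engineer would, in place of code of your own. Each camera call takes 0.05 s, during which the arm holds its last target. There are 200 camera calls.

## Task

Lift the top slide carrier off the nested pile on the sloping rack, leaving the other two in place, and set it down flat in the bottom half of the open carry case, lengthwise with the case; do not drop it, and keep its glass slides facing up. Then swing the upper half of the case over and press it fully shut without slamming it. Leave the other things on the bench where they stand.

Things in the scene. Friction and masses are not known exactly. Their poses are not given: they have to be found in the camera images.
- top_carrier: Uppermost of three stackable slide carriers, white plastic, 90 (own x) x 120 (own y) mm; tilted 30 deg with the rack at first. Origin: centre of its underside. A hollow 3 mm skirt carries a deck, its top 32 mm above the origin, with two glass slides; amid it an upright grip fin, 12 (x) x 60 (y) mm, rises from 32 to 56 mm above the origin. Same turned half round. About 0.14 kg.
- middle_carrier: The same kind of carrier, second in the pile; they stack at a pitch of 32 mm along their own z. A lip on each deck, 79 x 109 mm outside, 5 mm high, fits loosely inside the skirt of the carrier above, and the fin stands in its hollow. Stays in the rack.
- bottom_carrier: The same kind of carrier, lowest in the pile, standing on the rack's seat. Stays in the rack.
- rack: Fixed aluminium rack, 150 mm wide; its seat (centre at (90, 0, 55) mm) slopes 30 deg down to its -x (robot) side, so the pile leans 30 deg towards -x. Two posts at the low edge reach 52 mm up along the pile. A level clear guard with metal rim, y +-75, x 57 to 166, z 242 to 252 mm, on posts at x 161, hangs over the rear of the pile. Origin: on the bench at its front. Left or right of the case.
- case: Fixed carry case of grey plastic, 116 (x) x 146 (y) x 72 mm when shut, made of two hinged shell halves with 4 mm walls. The bottom half is an open box 40 mm high, inside 108 x 138 mm. Origin: centre of its underside; the hinge runs along its far (+x) rim. The carrier's 120 mm side goes along the case's y.
- case_floor (a point): Centre of the inner floor of the bottom half, 4 mm above the bench; axes as the case.
- case_hinge (a point): Middle of the hinge line, at (58, 0, 40) mm in the case's frame; the line runs along the case's y.
- lid_edge (a point): On the upper half of the case (116 x 146 mm, 32 mm deep): middle of its free edge on its outer face; shut, it is at the front (-x) top edge of the case, 72 mm above the bench. A black catch, 34 mm wide, stands out 5 mm there.
- case_lid (a joint): Opening angle of the upper half: 0 shut edge to edge on the bottom half, 1.57 upright, larger leaning back away from the robot, at most 2.0. A stiff hinge: it stays where it is left and needs 2 to 3 N at its free edge.
- tip_box: Bystander: blue pipette-tip box with clear lid, 88 x 63 x 61 mm. Origin: centre of its underside.
- media_bottle: Bystander: glass bottle with blue cap, 66 mm across, 150 mm high. Origin: centre of its underside.
- beaker: Bystander: glass beaker, 72 mm across, 85 mm high. Origin: centre of its underside.
- marker: Bystander: black marker pen, 13 mm thick, about 120 mm long, lying. Origin under its middle.
Not all that is in view belongs to the job. What is shaped like the case but yellow is not meant.

How it is judged:
By the outcome, as a careful person would: the job done as asked, in the order asked, and still so for the second after the job is handed in, with the robot touching nothing.
It also fails if it takes over 67 s, if anything falls off the work surface, if the arm or the gripper's body presses on something with over 40 N, if the wrist force passes 120 N, or if a joint passes its speed limit or range.

## Working session

There is one attempt and no reset: what is moved stays moved. The work goes in short steps, Python scripts to look and compute and a tool call to move; the robot and the scene stay as the last step left them, time stands still between calls to the robot, and variables do not carry over. Pictures are saved under pics/ and viewed, at most 10 in all, crops included, and the job is handed in when it is done.

Besides the shell and the picture viewer there is one more tool, called as name([rows], argument=value, ...), one row to a line, values as JSON. jog_arm: Moves the arm, as the interface text tells. Its arguments: {"type":"object","properties":{"increments":{"type":"array"},"grip_force":{"type":"number"}},"required":["increments"]}

```bash
mkdir -p pics; ls
cat > h.py <<'E'
import numpy as np, cv2
from workcell import get_obs, optics, workorder, manip
from scipy.spatial.transform import Rotation as Rn
def cloud(c):
    d=c["depth"]; v,u=np.mgrid[:400,:640]; K=np.array(c["K"])
    p=np.stack([(u-K[0,2])/K[0,0]*d,(v-K[1,2])/K[1,1]*d,d],-1)
    X=(p-np.array(c["t"]))@np.array(c["R"]); X[d==0]=np.nan
    return X
E
python3 - <<'E'
from h import *
o=get_obs(); print(o, manip.tip_extent)
ims=[]
for n in("scene","top"):
    c=optics.camera(n); np.savez(f"/tmp/{n}0.npz",**c); cv2.imwrite(f"pics/{n}0.png",c["color"][...,::-1]); print(n,c["K"],-np.array(c["R"]).T@c["t"], np.round(c["R"],3))
E
```

```text
pics
{'clock': 0.0, 'joint_pos': array([ 1.10640443,  0.33286882, -0.06468953,  1.46094942,  0.02161643,
        1.34990963, -0.08854653]), 'joint_velocities': array([-1.88408662e-03, -2.54988234e-05,  8.04892096e-04,  2.12052728e-03,
       -1.58748619e-03,  3.77413929e-04,  4.10631598e-04]), 'tau': array([-4.15005652e-04, -6.25446939e+01,  4.88982489e-02, -3.91597831e+01,
        1.61438843e-02,  9.91346547e-03, -3.65666972e-05]), 'position': array([ 0.26706289, -0.56468554,  0.25551393]), 'ee_rot': array([ 9.75704751e-01,  2.19088386e-01, -1.99906748e-04, -6.91295711e-04]), 'ft_force': array([-0.10598517,  0.37825948, -0.81130751]), 'torque': array([-0.02466935,  0.02687391, -0.03748087]), 'grasp_force': 0.0, 'grip_width': 1.0048334642852301} 0.025
scene [[410.28726107   0.         318.52502834]
 [  0.         410.28726107 201.95121496]
 [  0.           0.           1.        ]] [ 1.00991907 -0.13569492  0.95369325] [[ 0.217  0.976 -0.017]
 [ 0.799 -0.187 -0.571]
 [-0.561  0.111 -0.82 ]]
top [[508.51032948   0.         320.75734744]
 [  0.         508.51032948 198.16303456]
 [  0.           0.           1.        ]] [ 0.17321085 -0.02182337  1.70716875] [[-0.024 -1.    -0.009]
 [-0.986  0.025 -0.164]
 [ 0.164  0.005 -0.986]]
```

View pics/scene0.png

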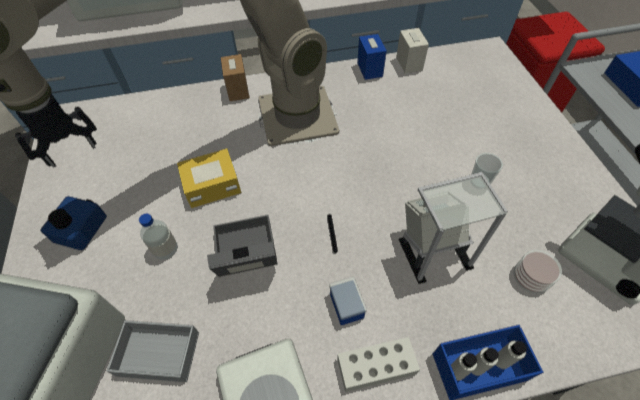

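View pics/top0.png

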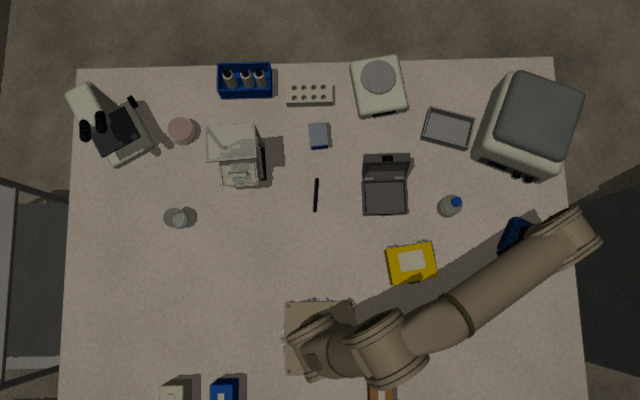

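The scene view shows the rack with the pile at about (450,215), the open case at (245,245) and the yellow decoy at (210,180). In the top view the rack is at (237,155) and the case at (386,185), with its lid upright on the far side.

Run:
```python
from h import *
s=dict(np.load("/tmp/scene0.npz")); t=dict(np.load("/tmp/top0.npz"))
A=cv2.resize(t["color"][110:200,190:280],(400,400),interpolation=2)
B=cv2.resize(s["color"][160:290,390:520],(400,400),interpolation=2)
C=cv2.resize(t["color"][140:230,345:435],(400,400),interpolation=2) 
D=cv2.resize(s["color"][200:290,195:285],(400,400),interpolation=2)
im=cv2.resize(np.vstack([np.hstack([A,B]),np.hstack([C,D])]),(600,600))
cv2.imwrite("pics/crop1.png",im[...,::-1])
Xt=cloud(t);Xs=cloud(s)
np.set_printoptions(precision=3,suppress=True,linewidth=180)
print("case z (top)");print(np.round(Xt[150:220:4,358:414:4,2]*1000))
print(Xt[200,385],Xt[150:220:6,385])
print("rack z top");print(np.round(Xt[120:192:3,202:272:4,2]*1000))
for p in [(160,240),(170,240),(180,240),(184,225),(184,252)]: print(p,Xt[p])
```

```text
case z (top)
[[ -1.   0.   1. -14.   2.  -1.   3.   3.   1.  -1.   3.  -0.  -1.   2.]
 [ -3.  -5. 142. 145. 144. 146. 146. 141. 149. 144. 143. 144. 143.  -3.]
 [ -0.  -3. 149. 149. 153. 147. 149. 158. 151. 152. 145. 148. 149.  -5.]
 [ -1.   1. 158. 154. 154. 152. 150. 152. 159. 153. 143.  91. 101.  -9.]
 [ -1.  81.  78.  73.  72.  69.  76.  66.  70.  71.  70.  73.  95.  -5.]
 [ -5.  74.  49.  46.  40.  41.  41.  44.  39.  nan  38.  47.  93.   4.]
 [ -2.  71.  27.  39.  38.  41.  37.  37.  35.  42.  38.  51.  68.  -4.]
 [ -4.  58.  37.  42.  45.  46.  41.  48.  50.  40.  46.  42.  -1.  nan]
 [  1.  42.  27.  22.  11.   9.  17.   9.   9.   7.   3.  -0.   5.   4.]
 [-11.  44.  13.   2.   9.   5.   0.   4.   6.  14.  -0.   3.  -4.   8.]
 [  5.  41.   9.   5.  11.   8.   4.   8.   4.   0.   1.   1.  -1.   3.]
 [  4.  36.  10.   5.   4.  11.  10.   6.   9.   4.  12.  10.  40.   3.]
 [  1.  28.   7.  12.   9.   1.   5.   2.  -1.   5.   6.   8.  45.   5.]
 [ -5.  21.  -1.  -1.  12.   8.   2.   4.  11.   9.   2.  11.  37.   4.]
 [ -0.   9.   3.   0.   2.   3.  11.   6.   9.  -0.   9.   8.  40
[... 2238 characters left out ...]
 2.   1.  -4. 138. 134. 165. 163. 166. 164. 158. 130. 141.  96.  45.  -4.   5.]
 [  3.   2.   2.  -7.   7. 130. 133. 162. 155. 133. 135. 135. 131. 130. 101.  35.  -2.   3.]
 [  4.  -2.  -3.  -1.  -3. 135. 131. 130. 130. 130. 123. 128. 129. 129. 104.  10.   8.  -0.]
 [ -4.  -3.  -5.  -6.   1. 130. 130. 116. 123. 126. 126. 118. 117. 120. 112.   3.   2.  -1.]
 [  6.   5.   2.   2.   2. 126. 127. 129. 114. 116. 115.  -7.   0.   4.   4.   7.   4.   3.]
 [ -1.   3.   2.   2.  -3.  -5.  -1.  -2.   8.   2.  11.  -2.  -5.  -3.  -5.   8.  -4.   0.]]
(160, 240) [0.558 0.236 0.161]
(170, 240) [0.53  0.239 0.144]
(180, 240) [0.501 0.241 0.131]
(184, 225) [0.49  0.29  0.124]
(184, 252) [0.489 0.205 0.12 ]
```

View pics/crop1.png

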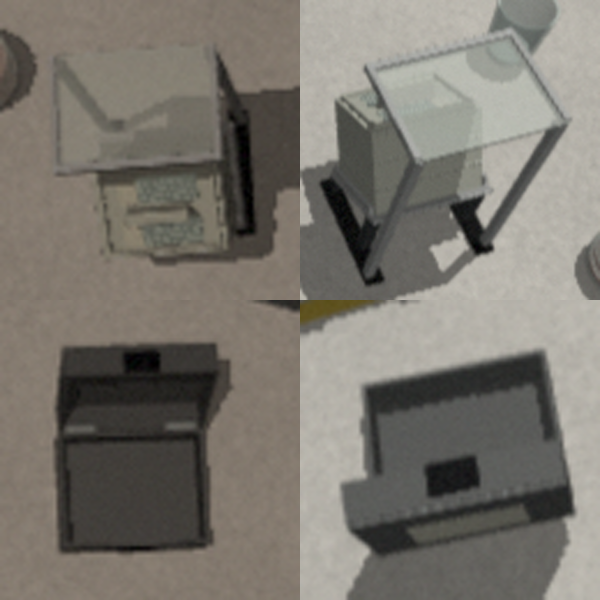

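Guard hangs over the rear of the pile, while the top fin is clear in front of it. The case lid stands slightly past upright. I'll fit box models to both depth clouds.

```bash
cat >> h.py <<'E'
from scipy.optimize import least_squares
def sdf(P,lo,hi):
    c=(np.array(lo)+hi)/2; q=abs(P-c)-(np.array(hi)-lo)/2
    return np.linalg.norm(np.maximum(q,0),axis=1)+np.minimum(q.max(1),0)
def union(P,boxes): return np.min([sdf(P,*b) for b in boxes],axis=0)
def shell(x,y,h,w):  # open box, z 0..h
    return [([-x,-y,0],[x,y,w]),([-x,-y,0],[-x+w,y,h]),([x-w,-y,0],[x,y,h]),([-x,-y,0],[x,-y+w,h]),([-x,y-w,0],[x,y,h])]
def local(P,x,y,a):
    return (P-[x,y,0])@Rn.from_euler('z',a).as_matrix()
def case_sdf(p,P):
    L=local(P,*p[:3])
    b=shell(.058,.073,.040,.004)
    # lid: rotate opened about hinge back to shut
    H=np.array([.058,0,.040]); Q=(L-H)@Rn.from_euler('y',p[3]).as_matrix()+H
    Q2=Q*[1,1,-1]+[0,0,.072]      # shut lid flipped -> shell z 0..32
    bl=shell(.058,.073,.032,.004)+[([-.063,-.017,.0],[-.058,.017,.03])]
    return np.minimum(union(L,b),union(Q2,bl))
T30=Rn.from_euler('y',-np.pi/6).as_matrix()
def rack_sdf(p,P):
    L=local(P,*p[:3]); Q=(L-[.090,0,.055])@T30
    return np.minimum(sdf(L,[.057,-.075,.242],[.166,.075,.252]),union(Q,[([-.045,-.060,0],[.045,.060,.096]),([-.006,-.03,.09],[.006,.03,.120])]))
def fit(f,p0,P): 
    r=least_squares(lambda p:f(p,P),p0,loss='soft_l1',f_scale=.004,x_scale=[.01,.01,.05,.05][:len(p0)],diff_step=1e-4)
    return r.x, np.median(abs(f(r.x,P)))
def pts(Xs,box,zmin):
    P=Xs.reshape(-1,3); m=(P[:,0]>box[0])&(P[:,0]<box[1])&(P[:,1]>box[2])&(P[:,1]<box[3])&(P[:,2]>zmin)
    return P[m]
E
cat > m1.py <<'E'
from h import *
np.set_printoptions(precision=4,suppress=True,linewidth=180)
C={n:cloud(dict(np.load(f"/tmp/{n}0.npz"))) for n in("top","scene")}
for name,f,p0,box,z in[("case",case_sdf,[.45,-.23,0.02,1.7],(.36,.64,-.34,-.12),.015),("rack",rack_sdf,[.48,.24,0.03],(.43,.70,.13,.36),.09)]:
    Ps={n:pts(C[n],box,z) for n in C}
    Ps["both"]=np.vstack(list(Ps.values()))
    for n in Ps: print(name,n,len(Ps[n]),*fit(f,p0,Ps[n]))
E
python3 m1.py
```

```text
case top 1563 [ 0.452  -0.2238  0.0036  1.8161] 0.0011469767757770997
case scene 2074 [ 0.4547 -0.225   0.0046  1.814 ] 0.0009145431547474721
case both 3637 [ 0.4526 -0.2243  0.0081  1.831 ] 0.0010359548372463924
rack top 2929 [0.4771 0.2433 0.0755] 0.002391003660212443
rack scene 5126 [0.4813 0.2461 0.0322] 0.0015037304370977278
rack both 8055 [0.4802 0.2451 0.0467] 0.001665194561967731
```

```bash
cat > m2.py <<'E'
from h import *
np.set_printoptions(precision=4,suppress=True,linewidth=180)
C={n:cloud(dict(np.load(f"/tmp/{n}0.npz"))) for n in("top","scene")}
def one(p,P):  # top carrier pose: deck-top centre x,y, yaw, z ; tilt 30
    Q=((P-[p[0],p[1],p[3]])@Rn.from_euler('z',p[2]).as_matrix())@T30
    return union(Q,[([-.045,-.06,-.096],[.045,.06,0]),([-.0395,-.0545,0],[-.0365,.0545,.005]),([.0365,-.0545,0],[.0395,.0545,.005]),([-.0395,-.0545,0],[.0395,-.0515,.005]),([-.0395,.0515,0],[.0395,.0545,.005]),([-.006,-.03,0],[.006,.03,.024])])
def guard(p,P): return sdf(local(P,*p),[.057,-.075,.242],[.166,.075,.252])
box=(.43,.70,.13,.36)
for n in list(C)+["both"]:
    P=pts(C[n],box,.105) if n!="both" else np.vstack([pts(C[k],box,.105) for k in C])
    G=P[P[:,2]>.235]; D=P[P[:,2]<.195]
    # drop guard posts
    L=local(D,.48,.245,.04); D=D[(L[:,0]<.135)&(abs(L[:,1])<.068)]
    print(n,"guard",len(G),*fit(guard,[.48,.245,.04],G),"| carr",len(D),*fit(one,[.522,.245,.04,.138],D))
E
python3 m2.py
```

```text
top guard 1824 [0.4787 0.2437 0.0643] 0.002368357261135552 | carr 1040 [0.5213 0.2478 0.0578 0.1395] 0.001674192245969595
scene guard 3346 [0.4789 0.2444 0.0556] 0.0013061778577448946 | carr 980 [0.5211 0.2467 0.0534 0.1402] 0.0006867920949724347
both guard 5170 [0.4789 0.2443 0.0569] 0.0015814425993144754 | carr 2020 [0.5214 0.2469 0.0522 0.1397] 0.0010378680907378937
```

```bash
cat >> h.py <<'E'
from scipy.spatial.transform import Slerp
def Rt(yaw,tilt): # tool orientation: carrier yaw, lean tilt toward -x
    M=Rn.from_euler('z',yaw).as_matrix()@Rn.from_euler('y',-tilt).as_matrix()
    return np.stack([M[:,1],M[:,0],-M[:,2]],1)
def plan(wps,start=None):
    o=get_obs(); p,R=(o["position"],Rn.from_quat(o["ee_rot"]).as_matrix()) if start is None else start
    for q,S in wps:
        q=np.array(q); d=R.T@(q-p); w=Rn.from_matrix(R.T@S).as_rotvec()
        print("shift",np.round(d,4),"rot",np.round(w,4),"rows>=",round(max(np.linalg.norm(d)/.0417,np.linalg.norm(w)/.125),1)); p,R=q,S
def st():
    o=get_obs(); R=Rn.from_quat(o["ee_rot"]).as_matrix()
    print("t",round(o["clock"],2),"pos",np.round(o["position"],4),"x",np.round(R[:,0],3),"z",np.round(R[:,2],3),"F",np.round(o["ft_force"],1),"grip",round(o["grip_width"],3),round(o["grasp_force"],1),"q",np.round(o["joint_pos"],2))
E
cat > p1.py <<'E'
from h import *
o=get_obs(); p0=o["position"];R0=Rn.from_quat(o["ee_rot"])
psi=.055; Rg=Rt(psi,np.pi/6); g=np.array([.5213,.247,.1398]); u=-Rg[:,2]
Sl=Slerp([0,1],Rn.concatenate([R0,Rn.from_matrix(Rg)]))
pre=g+.15*u
plan([((.36,-.42,.32),Sl(.33).as_matrix()),((.45,-.22,.36),Sl(.67).as_matrix()),((.45,-.02,.36),Rg),((.43,.14,.34),Rg),(pre,Rg)]); print(pre)
E
python3 p1.py
```

```text
shift [ 0.1459 -0.0912 -0.0643] rot [-0.1523  0.1019 -0.3814] rows>= 4.4
shift [ 0.2106 -0.0634 -0.0362] rot [-0.1569  0.105  -0.393 ] rows>= 5.3
shift [ 0.1885 -0.066  -0.0102] rot [-0.1523  0.1019 -0.3814] rows>= 4.8
shift [ 0.1609 -0.0197  0.0117] rot [0. 0. 0.] rows>= 3.9
shift [ 0.1018 -0.0161  0.0719] rot [0. 0. 0.] rows>= 3.0
[0.44641341 0.24287708 0.26970381]
```

jog_arm([
  [0.03,-0.018,-0.013,-0.03,0.02,-0.075,0],
  [0.06,-0.036,-0.026,-0.06,0.04,-0.15,0],
  [0.09,-0.054,-0.039,-0.09,0.06,-0.225,0],
  [0.12,-0.073,-0.052,-0.12,0.08,-0.305,0],
  [0.146,-0.091,-0.064,-0.152,0.102,-0.381,0],
])

```text
clock: 0.52
position: [0.3617, -0.418, 0.3208]
ee_rot: [0.911, 0.401, 0.067, 0.063]
ft_force: [0.3, 0.0, 0.2]
grip_width: 0.499
grasp_force: 0.0
```

jog_arm([
  [0.04,-0.012,-0.007,-0.03,0.02,-0.075,0],
  [0.08,-0.024,-0.014,-0.06,0.04,-0.15,0],
  [0.12,-0.036,-0.021,-0.09,0.06,-0.225,0],
  [0.16,-0.048,-0.028,-0.12,0.08,-0.305,0],
  [0.2,-0.06,-0.035,-0.15,0.1,-0.38,0],
])

```text
clock: 0.93
position: [0.4448, -0.2315, 0.3584]
ee_rot: [0.808, 0.562, 0.128, 0.122]
ft_force: [1.3, -0.4, -0.1]
grip_width: 0.496
grasp_force: 0.0
```

```bash
cat > p2.py <<'E'
from h import *
st()
Rg=Rt(.055,np.pi/6); u=-Rg[:,2]; g=np.array([.5213,.247,.1398])
plan([((.45,-.02,.36),Rg),((.43,.14,.34),Rg),(g+.15*u,Rg),(g+.031*u,Rg)])
E
python3 p2.py
```

```text
t 0.93 pos [ 0.4448 -0.2315  0.3584] x [0.336 0.939 0.069] z [ 0.344 -0.054 -0.937] F [ 1.3 -0.4 -0.1] grip 0.496 0.0 q [ 0.88 -0.2  -0.36  1.84 -0.21  1.15  0.21]
shift [ 0.2005 -0.0665 -0.0111] rot [-0.1579  0.1064 -0.3903] rows>= 5.1
shift [ 0.1609 -0.0197  0.0117] rot [0. 0. 0.] rows>= 3.9
shift [ 0.1018 -0.0161  0.0719] rot [0. 0. 0.] rows>= 3.0
shift [-0.    -0.     0.119] rot [0. 0. 0.] rows>= 2.9
```

jog_arm([
  [0.04,-0.013,-0.002,-0.03,0.02,-0.075,0],
  [0.08,-0.026,-0.004,-0.06,0.04,-0.15,0],
  [0.12,-0.04,-0.006,-0.09,0.06,-0.225,0],
  [0.16,-0.053,-0.008,-0.12,0.08,-0.305,0],
  [0.198,-0.066,-0.01,-0.154,0.104,-0.383,0],
])

```text
clock: 1.35
position: [0.45, -0.0233, 0.3589]
ee_rot: [0.667, 0.699, 0.186, 0.177]
ft_force: [1.6, 0.2, 0.0]
grip_width: 0.497
grasp_force: 0.0
```

jog_arm([
  [0.04,-0.005,0.003,0,0,0,0],
  [0.08,-0.01,0.006,0,0,0,0],
  [0.12,-0.015,0.009,0,0,0,0],
  [0.16,-0.02,0.012,0,0,0,0],
  [0.16,-0.02,0.012,0,0,0,0],
])

```text
clock: 1.77
position: [0.4302, 0.1413, 0.3387]
ee_rot: [0.665, 0.701, 0.187, 0.175]
ft_force: [-0.6, -0.0, -0.0]
grip_width: 0.499
grasp_force: 0.0
```

```bash
python3 p2.py
```

```text
t 1.77 pos [0.4302 0.1413 0.3387] x [-0.053  0.999  0.003] z [ 0.495  0.029 -0.869] F [-0.6 -0.  -0. ] grip 0.499 0.0 q [ 0.28 -0.49 -0.61  2.08 -0.16  0.97 -0.23]
shift [-0.1621  0.0205 -0.0134] rot [-0.005  -0.0015 -0.003 ] rows>= 3.9
shift [ 0.1609 -0.0197  0.0117] rot [0. 0. 0.] rows>= 3.9
shift [ 0.1018 -0.0161  0.0719] rot [0. 0. 0.] rows>= 3.0
shift [-0.    -0.     0.119] rot [0. 0. 0.] rows>= 2.9
```

```bash
cat > p3.py <<'E'
from h import *
st()
Rg=Rt(.055,np.pi/6); u=-Rg[:,2]; g=np.array([.5213,.247,.1398])
plan([(g+.11*u,Rg),(g+.031*u,Rg)])
E
python3 p3.py
```

```text
t 1.77 pos [0.4302 0.1413 0.3387] x [-0.053  0.999  0.003] z [ 0.495  0.029 -0.869] F [-0.6 -0.  -0. ] grip 0.499 0.0 q [ 0.28 -0.49 -0.61  2.08 -0.16  0.97 -0.23]
shift [ 0.1003 -0.0154  0.1108] rot [-0.005  -0.0015 -0.003 ] rows>= 3.6
shift [ 0.    -0.     0.079] rot [0. 0. 0.] rows>= 1.9
```

jog_arm([
  [0.03,-0.004,0.01,0,0,0,0],
  [0.06,-0.009,0.035,-0.002,0,-0.001,0],
  [0.085,-0.013,0.07,-0.004,-0.001,-0.002,0],
  [0.1,-0.015,0.1,-0.005,-0.0015,-0.003,0],
  [0.1,-0.015,0.11,-0.005,-0.0015,-0.003,0],
])

```text
clock: 2.18
position: [0.4676, 0.24, 0.2335]
ee_rot: [0.666, 0.701, 0.187, 0.177]
ft_force: [-0.1, -0.4, -0.7]
grip_width: 0.498
grasp_force: 0.0
```

```bash
python3 p3.py
python3 - <<'E'
from h import *
c=optics.camera("top"); s=optics.camera("scene")
A=cv2.resize(c["color"][100:210,180:290],(400,400),interpolation=2);B=cv2.resize(s["color"][130:290,370:530],(400,400),interpolation=2)
cv2.imwrite("pics/pre.png",np.hstack([A,B])[...,::-1])
E
```

```text
t 2.18 pos [0.4676 0.24   0.2335] x [-0.052  0.999  0.001] z [ 0.497  0.027 -0.867] F [-0.1 -0.4 -0.7] grip 0.498 0.0 q [ 0.52 -0.22 -1.12  2.08  0.12  0.72 -0.66]
shift [ 0.004  -0.0001 -0.0019] rot [-0.0025  0.0004 -0.0036] rows>= 0.1
shift [ 0.    -0.     0.079] rot [0. 0. 0.] rows>= 1.9
```

View pics/pre.png

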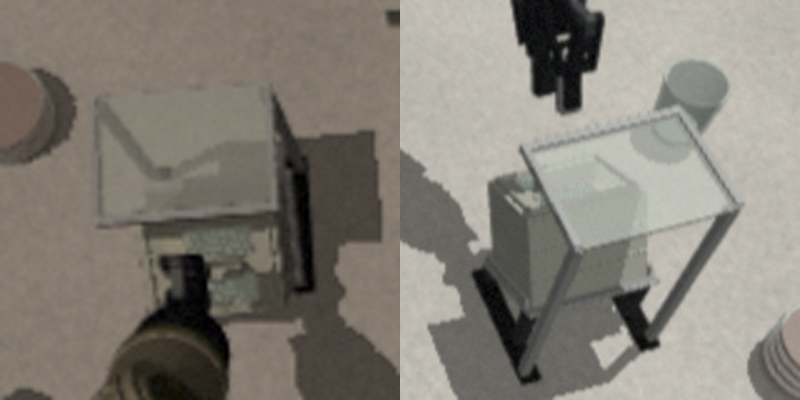

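jog_arm([
  [0.0,0,0.01,0,0,0,0],
  [0.0,0,0.02,-0.001,0,-0.001,0],
  [0.001,0,0.03,-0.001,0,-0.002,0],
  [0.001,0,0.035,-0.001,0,-0.002,0],
  [0.001,0,0.035,-0.001,0,-0.002,0],
])

```text
clock: 2.7
position: [0.4869, 0.2365, 0.206]
ee_rot: [0.667, 0.698, 0.187, 0.179]
ft_force: [-0.1, -0.1, -0.1]
grip_width: 0.495
grasp_force: 0.0
```

```bash
python3 p3.py
```

```text
t 2.7 pos [0.4869 0.2365 0.206 ] x [-0.045  0.999 -0.001] z [ 0.5    0.021 -0.866] F [-0.1 -0.1 -0.1] grip 0.495 0.0 q [ 0.63 -0.1  -1.27  2.08  0.32  0.68 -0.82]
shift [ 0.0083 -0.0029 -0.0353] rot [-0.      0.0062 -0.0079] rows>= 0.9
shift [ 0.    -0.     0.079] rot [0. 0. 0.] rows>= 1.9
```

jog_arm([
  [0.004,-0.001,0,0,0.003,-0.004,0],
  [0.008,-0.003,0,0,0.006,-0.008,0],
  [0.008,-0.003,0,0,0.006,-0.008,0],
])

```text
clock: 2.95
position: [0.4833, 0.2467, 0.2052]
ee_rot: [0.663, 0.703, 0.189, 0.178]
ft_force: [-0.1, 0.7, 0.1]
grip_width: 0.5
grasp_force: 0.0
```

```bash
python3 p3.py
```

```text
t 2.95 pos [0.4833 0.2467 0.2052] x [-0.058  0.998  0.   ] z [ 0.501  0.029 -0.865] F [-0.1  0.7  0.1] grip 0.5 0.0 q [ 0.63 -0.09 -1.29  2.08  0.33  0.68 -0.84]
shift [-0.0017  0.0003 -0.0344] rot [ 0.0018 -0.0018  0.003 ] rows>= 0.8
shift [ 0.    -0.     0.079] rot [0. 0. 0.] rows>= 1.9
```

jog_arm([
  [0,0,0.008,0,0,0,0],
  [-0.001,0,0.016,0,0,0.001,0],
  [-0.001,0,0.024,0,0,0.002,0],
  [-0.001,0,0.024,0,0,0.002,0],
  [-0.001,0,0.024,0,0,0.002,0],
])

```text
clock: 3.37
position: [0.4952, 0.2459, 0.1837]
ee_rot: [0.664, 0.702, 0.189, 0.177]
ft_force: [-0.4, 0.5, 0.8]
grip_width: 0.503
grasp_force: 0.0
```

```bash
python3 p3.py
```

```text
t 3.37 pos [0.4952 0.2459 0.1837] x [-0.056  0.998  0.002] z [ 0.499  0.03  -0.866] F [-0.4  0.5  0.8] grip 0.503 0.0 q [ 0.64  0.07 -1.36  2.08  0.59  0.7  -1.04]
shift [-0.0002  0.0006 -0.0589] rot [-0.0006 -0.0025  0.    ] rows>= 1.4
shift [ 0.    -0.     0.079] rot [0. 0. 0.] rows>= 1.9
```

jog_arm([
  [0,0,0.006,0,0,0,0],
  [0,0,0.012,0,0,0,0],
  [0,0.0005,0.02,0,0,0,0],
  [0,0.0005,0.02,0,0,0,0],
  [0,0.0005,0.02,0,0,0,0],
])

```text
clock: 3.78
position: [0.5057, 0.2465, 0.1672]
ee_rot: [0.664, 0.702, 0.189, 0.177]
ft_force: [-0.6, 0.6, 0.9]
grip_width: 0.496
grasp_force: 0.0
```

```bash
python3 p3.py
python3 - <<'E'
from h import *
c=optics.camera("top"); s=optics.camera("scene")
A=cv2.resize(c["color"][120:200,200:280],(400,400),interpolation=2);B=cv2.resize(s["color"][160:280,390:510],(400,400),interpolation=2)
cv2.imwrite("pics/gr.png",np.hstack([A,B])[...,::-1])
E
```

```text
t 3.78 pos [0.5057 0.2465 0.1672] x [-0.056  0.998  0.001] z [ 0.5    0.029 -0.866] F [-0.6  0.6  0.9] grip 0.496 0.0 q [ 0.55  0.16 -1.3   2.08  0.75  0.72 -1.16]
shift [-0.0002 -0.0002 -0.0785] rot [ 0.0005 -0.0019  0.0004] rows>= 1.9
shift [ 0.    -0.     0.079] rot [0. 0. 0.] rows>= 1.9
```

View pics/gr.png

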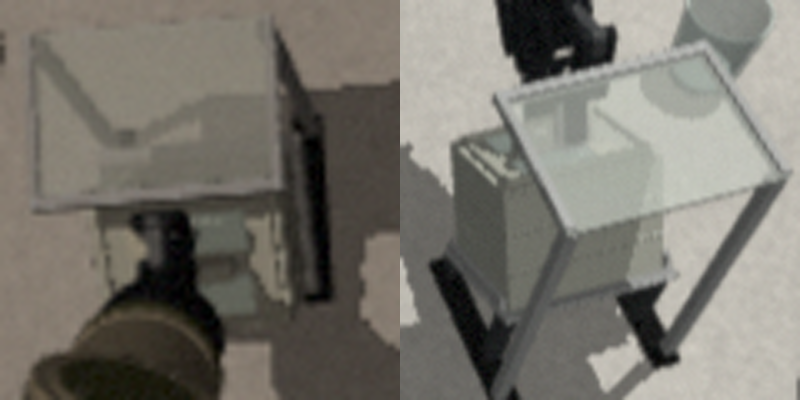

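The fingers straddle the fin and sit central once parallax is allowed for (fingers at about (165,240) in the left crop). Closing the gripper.

jog_arm([
  [0,0,0,0,0,0,-0.5],
  [0,0,0,0,0,0,-0.7],
  [0,0,0,0,0,0,-1],
  [0,0,0,0,0,0,-1],
  [0,0,0,0,0,0,-1],
], grip_force=50)

```text
clock: 4.3
position: [0.5062, 0.2461, 0.1674]
ee_rot: [0.664, 0.701, 0.189, 0.178]
ft_force: [-6.7, -2.5, 6.9]
grip_width: 0.122
grasp_force: 50.1
```

jog_arm([
  [0,0,0,0,0,0,-1],
  [0,0,0,0,0,0,-1],
  [0,0,0,0,0,0,-1],
])

```text
clock: 4.55
position: [0.5062, 0.2461, 0.1674]
ee_rot: [0.664, 0.701, 0.189, 0.178]
ft_force: [-5.2, -2.8, 7.0]
grip_width: 0.127
grasp_force: 50.1
```

jog_arm([
  [0,0,-0.004,0,0,0,-1],
  [0,0,-0.01,0,0,0,-1],
  [0,0,-0.018,0,0,0,-1],
  [0,0,-0.026,0,0,0,-1],
  [0,0,-0.034,0,0,0,-1],
])

```text
clock: 4.97
position: [0.4886, 0.2454, 0.1961]
ee_rot: [0.664, 0.702, 0.189, 0.177]
ft_force: [-0.0, 0.0, -1.0]
grip_width: 0.126
grasp_force: 48.8
```

```bash
python3 p3.py
```

```text
t 4.97 pos [0.4886 0.2454 0.1961] x [-0.056  0.998  0.002] z [ 0.499  0.03  -0.866] F [-0.  0. -1.] grip 0.126 48.8 q [ 0.71 -0.04 -1.38  2.08  0.42  0.68 -0.9 ]
shift [-0.0001  0.0002 -0.0448] rot [-0.0002 -0.0022 -0.0002] rows>= 1.1
shift [ 0.    -0.     0.079] rot [0. 0. 0.] rows>= 1.9
```

jog_arm([
  [0,0,-0.008,0,0,0,-1],
  [0,0,-0.016,0,0,0,-1],
  [0,0,-0.024,0,0,0,-1],
  [0,0,-0.032,0,0,0,-1],
  [0,0,-0.04,0,0,0,-1],
])

```text
clock: 5.38
position: [0.4687, 0.244, 0.2314]
ee_rot: [0.664, 0.702, 0.189, 0.178]
ft_force: [-0.4, 0.5, -1.8]
grip_width: 0.127
grasp_force: 48.8
```

```bash
python3 p3.py
```

```text
t 5.38 pos [0.4687 0.244  0.2314] x [-0.056  0.998  0.001] z [ 0.5    0.029 -0.865] F [-0.4  0.5 -1.8] grip 0.127 48.8 q [ 0.57 -0.23 -1.17  2.08  0.11  0.71 -0.66]
shift [ 0.0001 -0.0001 -0.0043] rot [ 0.0014 -0.0012  0.    ] rows>= 0.1
shift [ 0.    -0.     0.079] rot [0. 0. 0.] rows>= 1.9
```

Run:
```python
from h import *
plan([((.45,.243,.265),Rt(.05,.35)),((.44,.16,.28),Rt(.03,.1)),((.45,-.02,.28),Rt(.005,0)),((.4526,-.2243,.25),Rt(.005,0))])
```

```text
shift [ 0.      0.0007 -0.0385] rot [ 0.175  -0.0034  0.0047] rows>= 1.4
shift [-0.0824 -0.0081 -0.0189] rot [ 0.25   -0.0045  0.0195] rows>= 2.0
shift [-0.1802  0.0046  0.0005] rot [ 0.1    -0.0012  0.025 ] rows>= 4.3
shift [-0.2043  0.0016  0.03  ] rot [0. 0. 0.] rows>= 5.0
```

jog_arm([
  [0,0,-0.008,0.03,0,0.001,-1],
  [0,0,-0.016,0.06,-0.001,0.002,-1],
  [0,0,-0.024,0.1,-0.002,0.003,-1],
  [0,0,-0.032,0.14,-0.003,0.004,-1],
  [0,0,-0.038,0.175,-0.003,0.005,-1],
])

```text
clock: 5.8
position: [0.4496, 0.2433, 0.2645]
ee_rot: [0.679, 0.714, 0.126, 0.119]
ft_force: [-0.2, 0.5, -1.1]
grip_width: 0.125
grasp_force: 48.9
```

jog_arm([
  [-0.01,-0.001,-0.004,0.04,0,0.004,-1],
  [-0.025,-0.003,-0.008,0.09,-0.001,0.008,-1],
  [-0.045,-0.005,-0.012,0.14,-0.002,0.012,-1],
  [-0.065,-0.007,-0.016,0.2,-0.003,0.016,-1],
  [-0.082,-0.008,-0.019,0.25,-0.0045,0.0195,-1],
])

```text
clock: 6.22
position: [0.4398, 0.1594, 0.2794]
ee_rot: [0.696, 0.717, 0.035, 0.033]
ft_force: [0.2, -0.5, -1.0]
grip_width: 0.127
grasp_force: 48.8
```

Run:
```python
from h import *
st();plan([((.45,-.02,.28),Rt(.005,0)),((.4526,-.2243,.25),Rt(.005,0))])
```

```text
t 6.22 pos [0.4398 0.1594 0.2794] x [-0.03   1.     0.001] z [ 0.097  0.004 -0.995] F [ 0.2 -0.5 -1. ] grip 0.127 48.8 q [ 0.58 -0.08 -0.98  1.85 -0.04  1.25 -0.36]
shift [-0.1796  0.0049 -0.0004] rot [ 0.0972 -0.0025  0.0248] rows>= 4.3
shift [-0.2043  0.0016  0.03  ] rot [0. 0. 0.] rows>= 5.0
```

jog_arm([
  [-0.03,0.001,0,0.02,0,0.005,-1],
  [-0.07,0.002,0,0.04,-0.001,0.01,-1],
  [-0.11,0.003,0,0.06,-0.001,0.015,-1],
  [-0.15,0.004,0,0.08,-0.002,0.02,-1],
  [-0.18,0.005,0,0.097,-0.0025,0.025,-1],
])

```text
clock: 6.63
position: [0.4501, -0.0226, 0.2793]
ee_rot: [0.706, 0.708, 0.001, 0.001]
ft_force: [0.7, -0.5, -1.0]
grip_width: 0.125
grasp_force: 48.9
```

jog_arm([
  [-0.04,0,0.005,0,0,0,-1],
  [-0.08,0.001,0.012,0,0,0,-1],
  [-0.12,0.001,0.018,0,0,0,-1],
  [-0.16,0.0015,0.025,0,0,0,-1],
  [-0.2,0.0015,0.03,0,0,0,-1],
])

```text
clock: 7.05
position: [0.4526, -0.2211, 0.249]
ee_rot: [0.705, 0.709, 0.001, 0.001]
ft_force: [0.7, -0.3, -0.4]
grip_width: 0.126
grasp_force: 48.9
```

jog_arm([
  [-0.004,0,0,0,0,0,-1],
  [-0.004,0,0,0,0,0,-1],
])

```text
clock: 7.22
position: [0.4521, -0.2262, 0.2487]
ee_rot: [0.707, 0.707, 0.001, 0.0]
ft_force: [-0.5, 0.6, -1.0]
grip_width: 0.129
grasp_force: 48.9
```

```bash
cat > m3.py <<'E'
from h import *
import sys
np.set_printoptions(precision=4,suppress=True,linewidth=180)
st()
tag=sys.argv[1]; o=get_obs(); tcp=o["position"]
S={}
for n in("top","scene"):
    c=optics.camera(n); np.savez(f"/tmp/{n}_{tag}.npz",**c); S[n]=c
C={n:cloud(S[n]) for n in S}
def carr(p,P): # deck-top centre x,y,yaw,z, level
    Q=(P-[p[0],p[1],p[3]])@Rn.from_euler('z',p[2]).as_matrix()
    return union(Q,[([-.045,-.06,-.032],[.045,.06,0]),([-.006,-.03,0],[.006,.03,.024])])
P={n:pts(C[n],(.38,.53,-.31,-.13),.155) for n in C}
P={n:q[q[:,2]<tcp[2]-.02] for n,q in P.items()}
P["both"]=np.vstack(list(P.values()))
for n in P: print(n,len(P[n]),*fit(carr,[tcp[0],tcp[1],.005,tcp[2]-.03],P[n]))
B=cv2.resize(S["scene"]["color"][160:300,170:310],(400,400),interpolation=2); A=cv2.resize(S["top"]["color"][120:240,330:450],(400,400),interpolation=2)
cv2.imwrite(f"pics/{tag}.png",np.hstack([A,B])[...,::-1])
E
python3 m3.py over
```

```text
t 7.22 pos [ 0.4521 -0.2262  0.2487] x [-0.     1.     0.001] z [ 0.002  0.001 -1.   ] F [-0.5  0.6 -1. ] grip 0.129 48.9 q [ 0.91  0.11 -0.57  1.76  0.06  1.29  0.33]
top 316 [ 0.4498 -0.2264 -0.0113  0.2172] 0.0018578319379814467
scene 1895 [ 0.4514 -0.2243  0.0018  0.2183] 0.001003864317344505
both 2211 [ 0.4514 -0.2257  0.001   0.2182] 0.0011116883887823392
```

View pics/over.png

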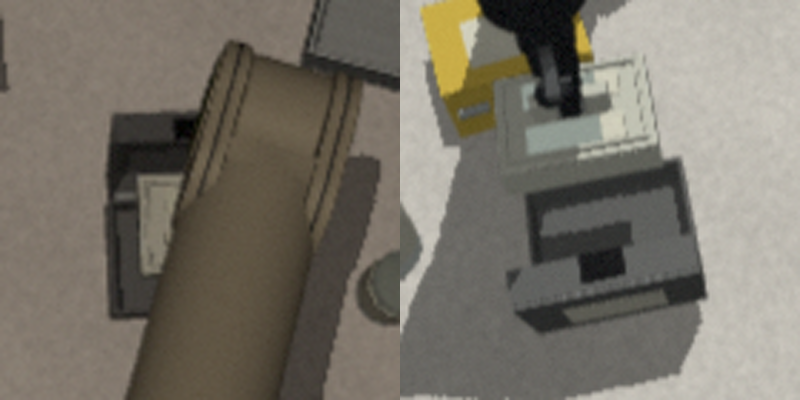

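The carrier hangs level at about (.4514,-.225), within 2 mm of the case centre, slides up. Lowering.

jog_arm([
  [0.001,0.001,0.03,0,0,0,-1],
  [0.001,0.002,0.06,0,0,0,-1],
  [0.001,0.002,0.09,0,0,0,-1],
  [0.001,0.002,0.12,0,0,0,-1],
  [0.001,0.002,0.14,0,0,0,-1],
])

```text
clock: 7.73
position: [0.4549, -0.2205, 0.1073]
ee_rot: [0.705, 0.71, 0.001, 0.0]
ft_force: [0.2, -0.2, -1.2]
grip_width: 0.127
grasp_force: 48.9
```

jog_arm([
  [0,0,0.008,0,0,0,-1],
  [0,0,0.016,0,0,0,-1],
  [0,0,0.024,0,0,0,-1],
  [0,0,0.03,0,0,0,-1],
  [0,0,0.03,0,0,0,-1],
])

```text
clock: 8.15
position: [0.4554, -0.2224, 0.079]
ee_rot: [0.705, 0.709, 0.001, 0.001]
ft_force: [0.1, -0.4, -0.3]
grip_width: 0.125
grasp_force: 48.9
```

```bash
python3 -c "
from h import *
st()"
```

```text
t 8.15 pos [ 0.4554 -0.2224  0.079 ] x [-0.005  1.    -0.   ] z [ 0.002 -0.    -1.   ] F [ 0.1 -0.4 -0.3] grip 0.125 48.9 q [ 0.85  0.31 -0.55  1.94  0.19  0.95  0.22]
```

jog_arm([
  [-0.001,-0.001,0.003,0,0,0,-1],
  [-0.0015,-0.001,0.006,0,0,0,-1],
  [-0.0015,-0.001,0.009,0,0,0,-1],
  [-0.0015,-0.001,0.0105,0,0,0,-1],
  [-0.0015,-0.001,0.0105,0,0,0,-1],
])

```text
clock: 8.57
position: [0.4546, -0.2244, 0.0695]
ee_rot: [0.706, 0.709, 0.0, 0.001]
ft_force: [-2.8, 1.6, 8.7]
grip_width: 0.124
grasp_force: 50.2
```

jog_arm([
  [0,0,0.0005,0,0,0,-1],
  [0,0,0.001,0,0,0,-1],
  [0,0,0.0015,0,0,0,-1],
])

```text
clock: 8.82
position: [0.4547, -0.2244, 0.0694]
ee_rot: [0.706, 0.709, 0.0, 0.001]
ft_force: [-14.6, 5.0, 34.4]
grip_width: 0.124
grasp_force: 53.9
```

jog_arm([
  [0,0,-0.0008,0,0,0,-1],
  [0,0,-0.0016,0,0,0,-1],
  [0,0,-0.0016,0,0,0,-1],
])

```text
clock: 9.07
position: [0.4547, -0.2244, 0.0695]
ee_rot: [0.706, 0.709, 0.001, 0.001]
ft_force: [-2.2, 1.5, 8.6]
grip_width: 0.125
grasp_force: 50.3
```

jog_arm([
  [0,0,0,0,0,0,-0.6],
  [0,0,0,0,0,0,-0.4],
  [0,0,0,0,0,0,-0.3],
  [0,0,0,0,0,0,-0.3],
  [0,0,0,0,0,0,-0.3],
])

```text
clock: 9.48
position: [0.4545, -0.224, 0.0688]
ee_rot: [0.705, 0.709, 0.001, 0.001]
ft_force: [0.7, 0.2, 0.3]
grip_width: 0.349
grasp_force: 0.0
```

jog_arm([
  [0,0,-0.01,0,0,0,-0.3],
  [0,0,-0.03,0,0,0,-0.3],
  [0,0,-0.06,0,0,0,-0.3],
  [0,0,-0.1,0,0,0,-0.3],
  [0,0,-0.14,0,0,0,-0.3],
])

```text
clock: 9.9
position: [0.4536, -0.2234, 0.2108]
ee_rot: [0.705, 0.709, 0.001, 0.0]
ft_force: [1.1, -1.6, -0.7]
grip_width: 0.35
grasp_force: 0.0
```

```bash
cat > m4.py <<'E'
from h import *
import sys
np.set_printoptions(precision=4,suppress=True,linewidth=180)
st()
tag=sys.argv[1]
S={}
for n in("top","scene"):
    c=optics.camera(n); np.savez(f"/tmp/{n}_{tag}.npz",**c); S[n]=c
B=cv2.resize(S["scene"]["color"][160:300,170:310],(400,400),interpolation=2); A=cv2.resize(S["top"]["color"][120:240,330:450],(400,400),interpolation=2)
cv2.imwrite(f"pics/{tag}.png",np.hstack([A,B])[...,::-1])
E
python3 m4.py placed
```

```text
t 9.9 pos [ 0.4536 -0.2234  0.2108] x [-0.005  1.     0.001] z [ 0.002  0.001 -1.   ] F [ 1.1 -1.6 -0.7] grip 0.35 0.0 q [ 0.9   0.14 -0.57  1.81  0.08  1.21  0.31]
```

View pics/placed.png

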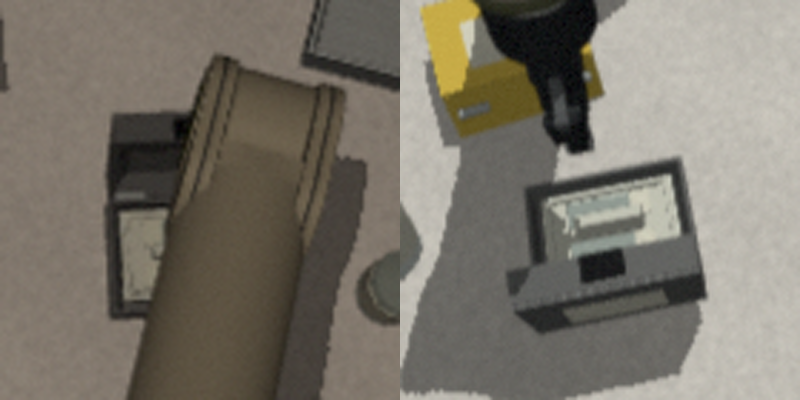

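The carrier sits flat in the case, centred, slides up (right crop, about (615,215)). Next I'll close the fingers, go over behind the lid and push it along its arc.

```bash
cat > p5.py <<'E'
from h import *
R=Rt(.005,0)
st()
plan([((.45,-.2243,.255),R),((.615,-.2243,.255),R),((.615,-.2243,.168),R)])
for th in [1.57,1.47,1.37,1.27,1.17,1.07,.97,.87,.77,.67,.57,.47,.37,.3,.24,.18,.13,.09,.05,.02,0]:
    c,s=np.cos(th),np.sin(th); print(th, round(.526-.105*c+.032*s,4), round(.065+.105*s+.032*c,4))
E
python3 p5.py
```

```text
t 10.0 pos [ 0.457  -0.2248  0.2161] x [-0.005  1.    -0.006] z [ 0.011 -0.006 -1.   ] F [1.2 0.1 0.1] grip 0.347 0.0 q [ 0.9   0.14 -0.58  1.8   0.08  1.21  0.31]
shift [ 0.0004 -0.0066 -0.039 ] rot [ 0.0114  0.0057 -0.0001] rows>= 0.9
shift [-0.0008  0.165   0.    ] rot [0. 0. 0.] rows>= 4.0
shift [0.    0.    0.087] rot [0. 0. 0.] rows>= 2.1
1.57 0.5579 0.17
1.47 0.5473 0.1727
1.37 0.5364 0.1743
1.27 0.5255 0.1748
1.17 0.5145 0.1742
1.07 0.5037 0.1725
0.97 0.493 0.1697
0.87 0.4828 0.1659
0.77 0.4729 0.1611
0.67 0.4636 0.1553
0.57 0.4549 0.1486
0.47 0.4469 0.1411
0.37 0.4397 0.1328
0.3 0.4351 0.1266
0.24 0.4316 0.121
0.18 0.4284 0.1153
0.13 0.426 0.1103
0.09 0.4243 0.1063
0.05 0.4227 0.1022
0.02 0.4217 0.0991
0 0.421 0.097
```

jog_arm([
  [0,0,-0.025,0,0,0,-1],
  [0,0.02,-0.045,0,0,0,-1],
  [0,0.06,-0.045,0,0,0,-1],
  [0,0.1,-0.045,0,0,0,-1],
  [0,0.13,-0.045,0,0,0,-1],
], grip_force=20)

```text
clock: 10.42
position: [0.5862, -0.2234, 0.255]
ee_rot: [0.706, 0.708, 0.001, 0.002]
ft_force: [-0.0, 0.5, -0.4]
grip_width: 0.001
grasp_force: 0.0
```

jog_arm([
  [0,0.02,0,0,0,0,-1],
  [0,0.032,0,0,0,0,-1],
  [0,0.032,0,0,0,0,-1],
])

```text
clock: 10.67
position: [0.6177, -0.2221, 0.2537]
ee_rot: [0.705, 0.709, 0.001, 0.0]
ft_force: [0.8, 0.0, 0.5]
grip_width: 0.001
grasp_force: 0.0
```

```bash
python3 p5.py | head -4
```

```text
t 10.67 pos [ 0.6177 -0.2221  0.2537] x [-0.006  1.     0.002] z [ 0.002  0.002 -1.   ] F [0.8 0.  0.5] grip 0.001 0.0 q [ 0.69  0.46 -0.58  1.35  0.25  1.4   0.12]
shift [-0.0011 -0.1677 -0.0017] rot [ 0.0024 -0.0015  0.0015] rows>= 4.0
shift [-0.0008  0.165   0.    ] rot [0. 0. 0.] rows>= 4.0
shift [0.    0.    0.087] rot [0. 0. 0.] rows>= 2.1
```

Down behind the lid (0.085), then a first push toward -x.

jog_arm([
  [-0.001,0,0.03,0,0,0,-1],
  [-0.002,0,0.06,0,0,0,-1],
  [-0.002,0,0.085,0,0,0,-1],
  [-0.002,0,0.085,0,0,0,-1],
  [-0.002,0,0.085,0,0,0,-1],
])

```text
clock: 11.08
position: [0.6151, -0.2255, 0.1692]
ee_rot: [0.706, 0.709, 0.0, 0.0]
ft_force: [0.2, -0.3, 2.5]
grip_width: -0.001
grasp_force: 0.0
```

jog_arm([
  [0,-0.012,0,0,0,0,-1],
  [0,-0.024,0,0,0,0,-1],
  [0,-0.036,0,0,0,0,-1],
  [0,-0.048,0,0,0,0,-1],
  [0,-0.059,-0.001,0,0,0,-1],
])

```text
clock: 11.5
position: [0.5597, -0.2258, 0.1749]
ee_rot: [0.705, 0.709, 0.003, 0.005]
ft_force: [7.7, 0.2, 13.7]
grip_width: -0.001
grasp_force: 7.5
```

```bash
python3 p5.py | head -1;python3 m4.py push1
```

```text
t 11.5 pos [ 0.5597 -0.2258  0.1749] x [-0.005  1.    -0.003] z [ 0.011 -0.003 -1.   ] F [ 7.7  0.2 13.7] grip -0.001 7.5 q [ 0.78  0.4  -0.59  1.61  0.23  1.2   0.15]
t 11.5 pos [ 0.5597 -0.2258  0.1749] x [-0.005  1.    -0.003] z [ 0.011 -0.003 -1.   ] F [ 7.7  0.2 13.7] grip -0.001 7.5 q [ 0.78  0.4  -0.59  1.61  0.23  1.2   0.15]
```

View pics/push1.png

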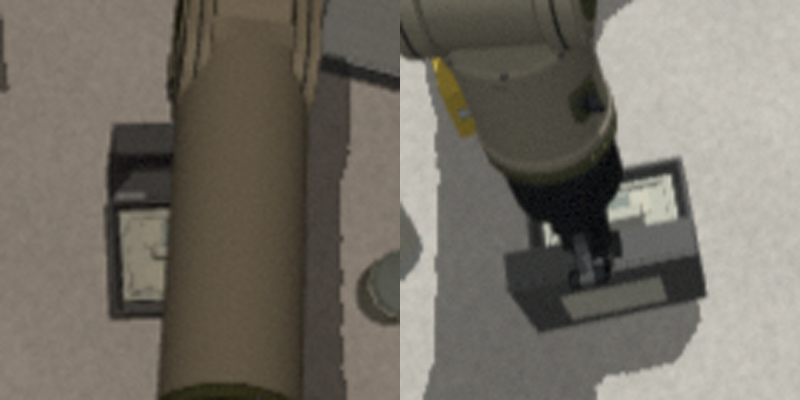

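The finger skimmed onto the lid's upper edge (crop at (590,270)) instead of getting behind it. I'll back off, measure the lid angle and go lower.

jog_arm([
  [0,0.005,-0.015,0,0,0,-1],
  [0,0.02,-0.03,0,0,0,-1],
  [0,0.045,-0.03,0,0,0,-1],
  [0,0.06,-0.03,0,0,0,-1],
  [0,0.07,-0.03,0,0,0,-1],
])

```text
clock: 12.02
position: [0.6292, -0.2251, 0.2038]
ee_rot: [0.705, 0.709, 0.002, 0.003]
ft_force: [0.5, 0.2, -0.3]
grip_width: 0.001
grasp_force: 0.0
```

```bash
cat > lid.py <<'E'
from h import *
np.set_printoptions(precision=4,suppress=True,linewidth=180)
st()
# lid angle: points on either side of the gripper
for n in("scene","top"):
    c=optics.camera(n); P=pts(cloud(c),(.37,.64,-.305,-.145),.05)
    P=P[(abs(P[:,1]+.2243)>.045)|(P[:,0]<.5)]; P=P[P[:,2]<.165]
    best=[(np.mean(np.minimum(abs(case_sdf([.4535,-.2243,.005,a],P)),.01)),a) for a in np.arange(-.05,2.01,.02)]
    print(n,len(P),[np.round(b,4).tolist() for b in sorted(best)[:3]])
E
python3 lid.py
```

```text
t 12.02 pos [ 0.6292 -0.2251  0.2038] x [-0.005  1.    -0.001] z [ 0.007 -0.001 -1.   ] F [ 0.5  0.2 -0.3] grip 0.001 0.0 q [ 0.68  0.51 -0.57  1.38  0.28  1.32  0.1 ]
scene 570 [[0.0017, 1.71], [0.0018, 1.75], [0.0018, 1.69]]
top 172 [[0.0027, 1.69], [0.0027, 1.67], [0.0027, 1.71]]
```

jog_arm([
  [0,0,0.02,0,0,0,-1],
  [0,0,0.043,0,0,0,-1],
  [0,0,0.043,0,0,0,-1],
  [0,0,0.043,0,0,0,-1],
])

```text
clock: 12.45
position: [0.6265, -0.2255, 0.1582]
ee_rot: [0.706, 0.709, 0.0, 0.001]
ft_force: [0.1, -0.2, 0.2]
grip_width: 0.0
grasp_force: 0.0
```

jog_arm([
  [0,-0.015,0,0,0,0,-1],
  [0,-0.03,0,0,0,0,-1],
  [0,-0.045,0,0,0,0,-1],
  [0,-0.058,0,0,0,0,-1],
  [0,-0.068,0,0,0,0,-1],
])

```text
clock: 12.87
position: [0.56, -0.226, 0.1607]
ee_rot: [0.706, 0.709, 0.002, 0.004]
ft_force: [4.3, 0.5, 2.2]
grip_width: -0.001
grasp_force: 1.7
```

```bash
python3 lid.py
```

```text
t 12.87 pos [ 0.56   -0.226   0.1607] x [-0.004  1.    -0.003] z [ 0.008 -0.003 -1.   ] F [4.3 0.5 2.2] grip -0.001 1.7 q [ 0.77  0.41 -0.59  1.62  0.24  1.18  0.14]
scene 851 [[0.0013, 1.57], [0.0015, 1.59], [0.0015, 1.63]]
top 150 [[0.0027, 1.55], [0.0027, 1.57], [0.0027, 1.53]]
```

jog_arm([
  [0,-0.012,-0.003,0,0,0,-1],
  [0,-0.024,-0.005,0,0,0,-1],
  [0,-0.036,-0.005,0,0,0,-1],
  [0,-0.048,-0.004,0,0,0,-1],
  [0,-0.06,-0.001,0,0,0,-1],
])

```text
clock: 13.38
position: [0.5007, -0.226, 0.1606]
ee_rot: [0.705, 0.709, 0.002, 0.003]
ft_force: [1.6, -0.6, 3.1]
grip_width: 0.005
grasp_force: 1.5
```

```bash
python3 lid.py
```

```text
t 13.38 pos [ 0.5007 -0.226   0.1606] x [-0.005  1.    -0.002] z [ 0.007 -0.002 -1.   ] F [ 1.6 -0.6  3.1] grip 0.005 1.5 q [ 0.86  0.3  -0.6   1.76  0.18  1.13  0.21]
scene 1715 [[0.0013, 1.05], [0.0014, 1.07], [0.0014, 1.03]]
top 331 [[0.0019, 1.01], [0.0021, 1.03], [0.0022, 1.05]]
```

jog_arm([
  [0,-0.0095,0.003,0,0,0,-1],
  [0,-0.0185,0.007,0,0,0,-1],
  [0,-0.027,0.012,0,0,0,-1],
  [0,-0.0355,0.018,0,0,0,-1],
  [0,-0.043,0.025,0,0,0,-1],
])

```text
clock: 13.9
position: [0.4552, -0.2261, 0.1323]
ee_rot: [0.706, 0.709, 0.001, 0.001]
ft_force: [-0.8, -0.8, 3.9]
grip_width: 0.002
grasp_force: 1.3
```

```bash
python3 lid.py
```

```text
t 13.9 pos [ 0.4552 -0.2261  0.1323] x [-0.004  1.    -0.   ] z [ 0.002 -0.    -1.   ] F [-0.8 -0.8  3.9] grip 0.002 1.3 q [ 0.91  0.24 -0.6   1.89  0.15  1.06  0.25]
scene 2305 [[0.0012, 0.51], [0.0013, 0.49], [0.0014, 0.53]]
top 513 [[0.0016, 0.47], [0.0016, 0.45], [0.0018, 0.49]]
```

jog_arm([
  [0,-0.004,0.0045,0,0,0,-1],
  [0,-0.008,0.009,0,0,0,-1],
  [0,-0.0115,0.014,0,0,0,-1],
  [0,-0.015,0.019,0,0,0,-1],
  [0,-0.018,0.024,0,0,0,-1],
])

```text
clock: 14.42
position: [0.438, -0.2261, 0.1083]
ee_rot: [0.705, 0.709, 0.001, 0.001]
ft_force: [-0.1, -0.5, 1.9]
grip_width: 0.003
grasp_force: 0.7
```

jog_arm([
  [0,-0.001,0.002,0,0,0,-1],
  [0,-0.002,0.004,0,0,0,-1],
  [0,-0.003,0.006,0,0,0,-1],
  [0,-0.004,0.008,0,0,0,-1],
  [0,-0.005,0.01,0,0,0,-1],
])

```text
clock: 14.83
position: [0.4335, -0.2261, 0.0987]
ee_rot: [0.705, 0.709, 0.001, 0.001]
ft_force: [0.5, 0.1, 1.0]
grip_width: -0.001
grasp_force: 0.6
```

```bash
python3 lid.py
```

```text
t 14.83 pos [ 0.4335 -0.2261  0.0987] x [-0.005  1.    -0.   ] z [ 0.003 -0.    -1.   ] F [0.5 0.1 1. ] grip -0.001 0.6 q [ 0.93  0.24 -0.59  1.97  0.16  0.98  0.26]
scene 2242 [[0.0016, 0.07], [0.0016, 0.09], [0.0017, 0.05]]
top 549 [[0.0019, 0.07], [0.0019, 0.05], [0.002, 0.09]]
```

jog_arm([
  [0,0,0.001,0,0,0,-1],
  [0,0,0.002,0,0,0,-1],
  [0,0,0.003,0,0,0,-1],
  [0,0,0.003,0,0,0,-1],
])

```text
clock: 15.27
position: [0.4335, -0.2262, 0.097]
ee_rot: [0.706, 0.709, 0.0, 0.001]
ft_force: [-7.5, 2.6, 16.6]
grip_width: 0.001
grasp_force: 8.3
```

jog_arm([
  [0,0,0.0007,0,0,0,-1],
  [0,0,0.0014,0,0,0,-1],
  [0,0,0.0014,0,0,0,-1],
])

```text
clock: 15.52
position: [0.4337, -0.2262, 0.0968]
ee_rot: [0.706, 0.709, 0.0, 0.001]
ft_force: [-13.7, 5.8, 33.4]
grip_width: 0.001
grasp_force: 17.0
```

The lid is hard against its stop at the expected shut height (tip 0.072). Retreating and checking.

jog_arm([
  [0,0,-0.003,0,0,0,-1],
  [0,0,-0.02,0,0,0,-1],
  [0,0,-0.05,0,0,0,-1],
  [0,0,-0.09,0,0,0,-1],
  [0,0,-0.13,0,0,0,-1],
])

```text
clock: 15.93
position: [0.4326, -0.2256, 0.2255]
ee_rot: [0.705, 0.709, 0.001, 0.0]
ft_force: [1.5, -0.5, -0.1]
grip_width: 0.001
grasp_force: 0.0
```

jog_arm([
  [-0.03,0,-0.02,0,0,0,-1],
  [-0.07,0,-0.04,0,0,0,-1],
  [-0.11,0,-0.06,0,0,0,-1],
  [-0.14,0,-0.08,0,0,0,-1],
  [-0.14,0,-0.08,0,0,0,-1],
])

```text
clock: 16.35
position: [0.4321, -0.374, 0.3077]
ee_rot: [0.708, 0.706, -0.0, 0.004]
ft_force: [0.2, -0.9, -0.4]
grip_width: 0.001
grasp_force: 0.0
```

```bash
python3 lid.py
python3 - <<'E'
from h import *
c=optics.camera("scene"); cv2.imwrite("pics/end.png",c["color"][...,::-1])
E
```

```text
t 16.35 pos [ 0.4321 -0.374   0.3077] x [ 0.004  1.    -0.005] z [ 0.005 -0.005 -1.   ] F [ 0.2 -0.9 -0.4] grip 0.001 0.0 q [ 1.06  0.22 -0.5   1.51  0.11  1.43  0.55]
scene 2305 [[0.0011, 0.05], [0.0012, 0.07], [0.0012, 0.03]]
top 1557 [[0.0019, 0.05], [0.0019, 0.03], [0.0021, 0.07]]
```

View pics/end.png

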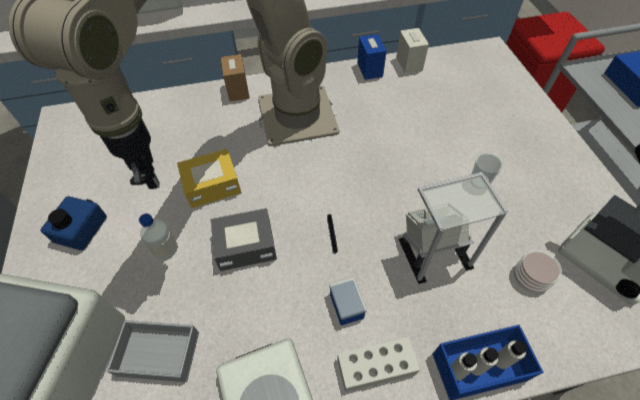

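The case looks shut and the bystanders and the two other carriers are in place. I'll check the lid's slope directly.

Run:
```python
from h import *
np.set_printoptions(precision=4,suppress=True)
for n in("scene","top"):
    X=cloud(optics.camera(n))
    P=pts(X,(.405,.50,-.285,-.165),.05); P=P[P[:,2]<.1]
    T=pts(X,(.40,.50,-.14,-.06),-.05); 
    for nm,Q in(("lid",P),("table",T)):
        A=np.c_[Q[:,:2]-Q[:,:2].mean(0),np.ones(len(Q))]; k=np.linalg.lstsq(A,Q[:,2],rcond=None)[0]
        print(n,nm,len(Q),"slope x,y",k[:2],"mean z",k[2],"std",np.std(Q[:,2]-A@k))
    for nm,f in(("case fit",case_sdf),):
        print(fit(f,[.4535,-.2243,.005,.02],pts(X,(.37,.55,-.33,-.12),.015)))
```

```text
scene lid 1571 slope x,y [-0.0016 -0.0015] mean z 0.07391902694262088 std 0.0016377781219217538
scene table 960 slope x,y [-0.0013 -0.0041] mean z 0.0016847994965653091 std 0.0017467218954334124
(array([ 0.4   , -0.2494, -0.1483,  1.2784]), np.float64(0.3570174406475271))
top lid 1043 slope x,y [0.0026 0.0011] mean z 0.07274473577187494 std 0.003746176615945021
top table 683 slope x,y [0.001  0.0127] mean z 0.00048250700423248705 std 0.004223472110201496
(array([ 0.379 , -0.2322, -0.1214,  1.2378]), np.float64(0.03439591018531396))
```

```bash
python3 -c "
from workcell import workorder
print(workorder.hand_in())"
```

```text
the job is handed in; nothing more can be done
None
```

The top carrier is lying flat in the case with its slides up, the lid is pressed fully shut (level, 72 mm above the bench), and the job was handed in at about 16 s; on the first lid push the finger rode onto the lid's top edge at about 14 N, so I backed off and redid it lower, and in the final picture the other two carriers and the bench items looked undisturbed.

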